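# Close up the ear-defender rack

### The job

Put the red ear defenders away on the bar of the rack. First slide the yellow pair along the bar, without lifting it off, until its cups are up against the red stop panel; then lift the red pair up off its hook, lower it gently over the bar, without dropping it, on the free side of the yellow one and let go, and finally have it sitting right up beside the yellow pair, cups touching, so that the rest of the bar stays free. Leave the blue pair on its hook and don't shift or knock over the oil bottle or the mug.

Things in the scene. Friction and masses are not known exactly. Their poses are not given: they have to be found in the camera images.
- rack: Fixed steel rack, base plate 170 x 336 x 8 mm. Origin: middle of its underside; z up. A round bar, 14 mm thick, runs along its y from -150 to +150 mm, top 145 mm above the bench. At y = -150 mm the inner face of the red stop panel (170 mm wide along x, 12 thick, 165 high); at y = +150 mm a slim dark post (26 mm wide, 157 high). Pair pushed home: origin at y = -113 mm; next one touching it: -39 mm.
- bar_mid (a point): Middle of the bar of the rack, on its top line, 145 mm above the bench; axes as the rack's.
- stop_end (a point): Where the top line of the bar meets the inner face of the red stop panel.
- red_pair: Red ear defenders on one of the two hook stands: rigid arch with a round cup at each end, 144 mm high, 156 wide cup to cup (its x), 74 deep (its y), 0.18 to 0.35 kg. Origin: underside of the crown, where it rests on a bar; z up. Crown: black padded bar 32 mm wide along y, flat sides to grip from above (closing along y), top 18.5 mm above the origin. Either way round is the same.
- yellow_pair: Yellow ear defenders hanging on the bar of the rack. Same shape as the red. The crown's underside is a shallow upturned V (15 degrees each side, out to x = +-43 mm) that centres itself on a bar. Cups: 37 mm radius about centres 88 mm below the origin, lowest points 125 mm below it; cushions' inner faces at x = +-34 mm, outer faces at +-78 mm.
- blue_pair: Blue ear defenders on the other hook stand, to be left there. Same shape and size as the red pair.
- stand_red: Fixed wooden hook stand that holds the red pair. Origin: middle of the underside of its base (210 x 100 x 8 mm); z up. A steel peg, 10 mm thick, runs along its x from the wooden post (inner face at x = +83 mm, 165 mm high) to an upturned tip at x = -86 mm (13 mm above the peg's top line); top of the peg 145 mm above the bench.
- peg_red (a point): Middle of the red pair's peg, on its top line; axes as the stand's.
- stand_blue: The same kind of stand, holding the blue pair.
- peg_blue (a point): Middle of the blue pair's peg, on its top line.
- oil_bottle: Green oil bottle, 64 mm across, 190 mm high, bystander. Origin: centre of its underside.
- mug: White mug, 80 mm across, 90 mm high, bystander. Origin: centre of its underside.

How it is judged:
On the way, in this order (a step that is already met when the one before it is completed fails the run):
1. the yellow pair, still hanging on the bar, has been slid up to the red stop panel (cups within 10 mm of it), the red pair still on its hook (y of yellow_pair in the frame of rack between -0.13 and -0.103 m and x of yellow_pair in the frame of rack between -0.012 and 0.012 m and z of yellow_pair in the frame of rack between 0.137 and 0.155 m and angle between yellow_pair's own z axis and vertical below 0.25 rad and angle between the y axis of yellow_pair and the y axis of rack, either way round below 0.35 rad and distance between red_pair and peg_red below 0.035 m), for 0.2 s.
2. the red pair is lifted up off its hook (at least 50 mm above the peg) (z of red_pair in the frame of peg_red above 0.05 m), for 0.1 s.
3. the red pair hangs over the bar on the free side of the yellow pair and the fingers have let go (x of red_pair in the frame of rack between -0.012 and 0.012 m and z of red_pair in the frame of rack between 0.137 and 0.155 m and angle between red_pair's own z axis and vertical below 0.25 rad and angle between the y axis of red_pair and the y axis of rack, either way round below 0.35 rad and y of red_pair in the frame of rack between -0.06 and 0.14 m and contact force between the fingers and red_pair below 0.1 N), for 0.2 s.
At the end, for the whole second after the job is handed in: Both pairs hang over the bar, released, at rest, level and square (0.25, 0.35 rad): yellow cups within 10 mm of the red stop panel, red on the free side with cups within 10 mm of the yellow's; blue still on its hook (within 35 mm of mid-peg) (y of yellow_pair in the frame of rack between -0.13 and -0.103 m and x of yellow_pair in the frame of rack between -0.012 and 0.012 m and z of yellow_pair in the frame of rack between 0.137 and 0.155 m and angle between each of yellow_pair, red_pair's own z axis and vertical below 0.25 rad and angle between the y axis of each of yellow_pair, red_pair and the y axis of rack, either way round below 0.35 rad and x of red_pair in the frame of rack between -0.012 and 0.012 m and z of red_pair in the frame of rack between 0.137 and 0.155 m and distance between red_pair and yellow_pair below 0.084 m and y of red_pair in the frame of rack above -0.06 m and linear speed of each of red_pair, yellow_pair below 0.03 m/s and contact force between the fingers and red_pair below 0.1 N and contact force between the fingers and yellow_pair below 0.1 N and distance between blue_pair and peg_blue below 0.035 m); the robot touches nothing.
It fails at once if the yellow pair is lifted off the bar (more than 30 mm) or falls from it (z of yellow_pair in the frame of rack above 0.175 m or z of yellow_pair in the frame of rack below 0.105 m).
It fails at once if the red pair is pressed or banged on to the rack (more than 45 N) (contact force between red_pair and rack above 45 N).
It fails at once if the red pair is let go above the bar and drops (falls free of the fingers at over 0.6 m/s, about 20 mm) (linear speed of red_pair above 0.6 m/s and contact force between the fingers and red_pair below 0.1 N and horizontal distance between red_pair and bar_mid below 0.2 m).
It fails at once if the blue pair comes off its hook (distance between blue_pair and peg_blue above 0.06 m).
It fails at once if the oil bottle or the mug is pushed more than 40 mm or knocked over (distance of any of oil_bottle, mug from where it was at the start of the episode above 0.04 m or angle between any of oil_bottle, mug's own z axis and vertical above 0.6 rad).
It also fails if it takes over 70 s, if anything falls off the work surface, if the arm or the gripper's body presses on something with over 40 N, if the wrist force passes 120 N, or if a joint passes its speed limit or range.

### The arm

A 6-joint arm with a two-finger parallel gripper is mounted at the origin on the work surface. World frame = base frame: x ahead of the robot, y to its left, z up, the work surface at z = 0. Lengths are in m, angles in rad, forces in N, time in s.
With the tool pointing down it reaches from about 0.3 to 0.875 m from the base axis. Payload 6.4 kg.
Tool frame: the origin (TCP) lies on the centre line of the jaws, within the pads' length; the fingertips stand 25 mm ahead of it and the grasp point (between the pads) lies 6 mm ahead of it (manip.tips_ahead is the distance from the TCP to the fingertips, in m); x points along the fingers, y is the direction in which the jaws open and shut, and the axes are right-handed (so a half turn about x gives the same grasp; the last joint's range is limited). The gripper opens to 88 mm and grips with 3 to 60 N. Pads are 18 mm wide; open, the fingers measure 123 mm over their backs; the gripper's body (75 mm by 187 mm) begins 45 mm behind the grasp point.
Start: joints at [-1.544, 0.181, 1.607, -0, 1.354, -0.206], TCP at [0.133, -0.559, 0.264] pointing down, gripper open.
Joint ranges: [-2.99, 2.99], [-0.89, 2.07], [0.3, 2.58], [-1.14, 4.28], [0, 2.63], [-3.12, 3.12]. Speed limits (rad/s): [2.57, 2.57, 3.01, 3.14, 3.14, 3.14].

### API

Orientations are given as a unit quaternion [x, y, z, w].
In Python, from cell import manip, read_camera, calibration, order gives the robot as it stands.
- The arm moves only by the tool servo_tool, never from a script. Its argument "plan" is a list of rows, each a list of 3 entries, a list of its own where there are three numbers: the shift along the world's x, y, z in units of 40 mm (1.0 is 40 mm), then the turn, a rotation vector about the world's x, y, z in units of 5 degrees (1.0 is 5 degrees), then the closure, from -1 (fully open) to 1 (shut), so that 0 is half open. A call has 1 to 5 rows; each row shifts and turns the commanded pose from where the row before left it; what a row does not reach is not made up. A row lasts 1/12 s, in which the tool goes at most 41.7 mm and 7.16 degrees, less where a joint would pass 70% of its speed; a pose out of reach is approached as far as the arm can. A call is refused whole if a number of a shift passes 1 or a number of a turn 1, either way. A call with a gripper value outside its range is refused whole. The fingers move at their own pace and stop on an object; the grip force is fixed at half the most. Time passes only in rows, so rows that do not move let the fingers close. It gives the time, the measured TCP pose, the force and the opening at its end, in the units of the state.
- manip.get_state(): the state, without advancing time (a new reading comes with each control period).
- read_camera(name): name is "scene" or "top" or "wrist"; returns (picture, depth): 400x640x3 uint8, blue, green, red; 400x640 float32, m along the optical axis (not along the pixel's ray), 0 where there is no reading.
- calibration(name): a dict with "fx", "fy", "cx", "cy" (pixels), "world_to_cam" (4x4, takes a point from world to camera coordinates). Camera axes: x right, y down, z forward; pixel columns grow to the right and rows downward; lengths in m; the calibration is good to about 2 mm. A picture is of the moment at which its call begins: read the wrist's pose just before it. calibration takes no time and is no camera call; for the wrist camera it gives the pose at the moment of the call.
- order.hand_in(): hands the job in, once; it reports no verdict.
The state is a dict: "time": time; "joint_pos": joint angles; "qd": joint speeds; "tau": joint torques, N m; "eef_pos": TCP position; "tcp_rot": TCP orientation; "wrist_force": force on the tool from outside, world axes, zero at the start; "ft_torque": the same for the moment, N m; "width": opening from 0.0 (shut) to 1.0 (fully open).
Only numpy, scipy, OpenCV 4.12 (cv2) and the standard library are available. Lean on these libraries where they do the work, as an engineer would, in place of code of your own. Each camera call takes 0.05 s, during which the arm holds its last target. There are 200 camera calls.

## Working session

There is one attempt and no reset: what is moved stays moved. The work goes in short steps, Python scripts to look and compute and a tool call to move; the robot and the scene stay as the last step left them, time stands still between calls to the robot, and variables do not carry over. Pictures are saved under pics/ and viewed, about 8 in all and at most 12, crops included, and the job is handed in when it is done.

Besides the shell and the picture viewer there is one more tool, called after "Request:" by a JSON object that holds its "method" and its "body". servo_tool: Moves the arm, as the interface text tells. Its arguments: {"type":"object","properties":{"plan":{"type":"array"}},"required":["plan"]}

```bash
ls; mkdir -p pics; python3 - <<'E'
from cell import manip, read_camera, calibration
import cv2, numpy as np
for n in ("scene","top"):
    p,d=read_camera(n); cv2.imwrite(f"pics/{n}0.png",p); np.savez(f"pics/{n}0.npz",p=p,d=d)
    c=calibration(n); print(n,c["fx"],c["cx"],c["cy"],np.round(c["world_to_cam"],3).tolist())
print(manip.get_state())
E
```

```text
pics
scene 445.87459713834966 315.61689991256844 204.0100856217292 [[-0.391, 0.921, -0.006, 0.247], [0.765, 0.321, -0.559, -0.411], [-0.513, -0.223, -0.829, 1.469], [0.0, 0.0, 0.0, 1.0]]
top 484.247107927858 320.7126522488434 206.50950295148579 [[-0.028, -1.0, -0.002, 0.036], [-0.99, 0.028, -0.138, 0.622], [0.138, -0.002, -0.99, 1.187], [0.0, 0.0, 0.0, 1.0]]
{'time': 0.1, 'joint_pos': array([-1.54434173e+00,  1.81450245e-01,  1.60789886e+00,  7.49094140e-06,
        1.35377717e+00, -2.06283494e-01]), 'qd': array([-0.00077161, -0.00156465, -0.00015983, -0.00100241, -0.0012834 ,
       -0.00013664]), 'tau': array([ 6.04897123e-04, -4.34818089e+01, -3.42696583e+01,  7.04446365e-02,
        3.40130646e-02, -4.68765916e-05]), 'eef_pos': array([ 0.13263615, -0.55904709,  0.26291389]), 'tcp_rot': array([ 0.70237557,  0.08263896, -0.70227304,  0.08155937]), 'wrist_force': array([-0.31072669,  0.06757621,  0.08253022]), 'ft_torque': array([ 0.03770444, -0.01760406,  0.03024131]), 'width': 0.9972553893043524}
```

View pics/scene0.png

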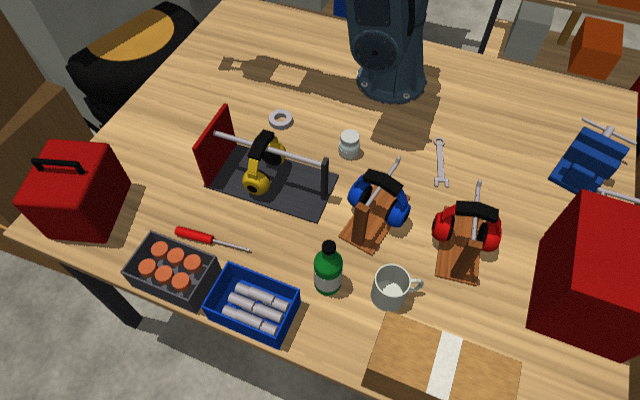

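View pics/top0.png

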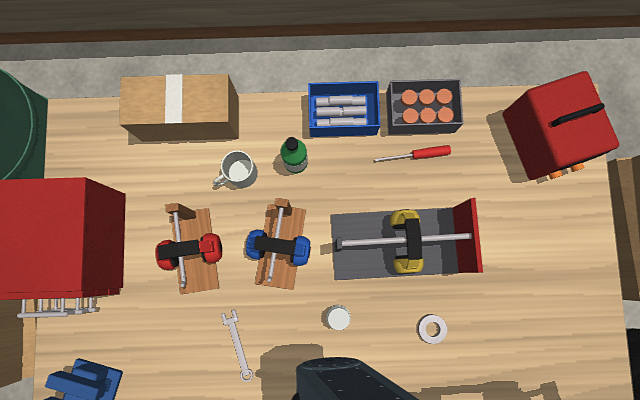

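The scene view shows the red pair at about (467,225), blue at (380,195), yellow at (262,155) and the stop panel at (212,145). In the top view red is at (188,250), blue at (278,246), yellow at (410,240), the bar runs from (338,244) to (470,237), and the panel is at (467,235). Next I'll measure these.

```bash
cat > h.py <<'E'
import numpy as np, cv2
from cell import manip, read_camera, calibration
def ray(n,uv,z):
    c=calibration(n);T=np.array(c["world_to_cam"]);R,t=T[:3,:3],T[:3,3];o=-R.T@t
    uv=np.atleast_2d(uv).astype(float)
    d=np.c_[(uv[:,0]-c["cx"])/c["fx"],(uv[:,1]-c["cy"])/c["fy"],np.ones(len(uv))]@R
    return o+d*((z-o[2])/d[:,2])[:,None]
def pts(n,d):
    c=calibration(n);T=np.array(c["world_to_cam"])
    v,u=np.mgrid[0:400,0:640]
    X=np.stack([(u-c["cx"])/c["fx"]*d,(v-c["cy"])/c["fy"]*d,d],-1)
    return (X-T[:3,3])@T[:3,:3]
def crown(p,d,n,box,zlo=0.153,zhi=0.172):
    """black pixels in box=(u0,u1,v0,v1) near crown height -> centre, yaw, extents at z .1635"""
    P=pts(n,d); hsv=cv2.cvtColor(p,cv2.COLOR_BGR2HSV)
    m=(hsv[...,2]<70)&(P[...,2]>zlo)&(P[...,2]<zhi)
    b=np.zeros_like(m);b[box[2]:box[3],box[0]:box[1]]=1;m&=b
    q=P[m]; (c,s,a)=cv2.minAreaRect((q[:,:2]*1000).astype(np.float32))
    return np.round(c,1),np.round(s,1),round(a,1),len(q),np.round(np.percentile(q[:,2],[5,50,95]),4),m
E
python3 - <<'E'
from h import *
f=np.load("pics/top0.npz");p,d=f["p"],f["d"];P=pts("top",d)
for n,b in dict(red=(150,230,225,275),blue=(245,315,225,270),yel=(385,430,205,275)).items():
    r=crown(p,d,"top",b); print(n,r[:5])
    # top strip only
    q=P[r[5]]; 
    hsv=cv2.cvtColor(p,cv2.COLOR_BGR2HSV)
    h=hsv[...,0]; s=hsv[...,1]>120
    M={'red':s&((h<8)|(h>172)),'blue':s&(h>105)&(h<125),'yel':s&(h>22)&(h<35)}[n]
    k=np.zeros_like(M);k[b[2]-10:b[3]+10,b[0]-5:b[1]+5]=1;M=M&k&(P[...,2]>.02)&(P[...,2]<.16)
    q=P[M][:,:2]*1000; print('  cups',np.round(cv2.minAreaRect(q.astype(np.float32)),1) if 0 else cv2.minAreaRect(q.astype(np.float32)))
# bar / pegs: bright grey pixels at z~.145
hsv=cv2.cvtColor(p,cv2.COLOR_BGR2HSV)
g=(hsv[...,1]<50)&(hsv[...,2]>90)&(P[...,2]>.128)&(P[...,2]<.158)
for n,b in dict(bar=(330,475,225,255),pegred=(165,200,200,295),pegblue=(255,295,200,290)).items():
    k=np.zeros_like(g);k[b[2]:b[3],b[0]:b[1]]=1;q=P[g&k]
    print(n,len(q),cv2.minAreaRect((q[:,:2]*1000).astype(np.float32)),np.percentile(q[:,2],[10,50,90]).round(3))
    vx,vy,x0,y0=cv2.fitLine((q[:,:2]*1000).astype(np.float32),cv2.DIST_HUBER,0,.01,.01).ravel();t=(q[:,:2]*1000-[x0,y0])@[vx,vy]
    print('   line',x0,y0,'yaw',np.degrees(np.arctan2(vy,vx)),'ends',[x0+vx*t.min(),y0+vy*t.min()],[x0+vx*t.max(),y0+vy*t.max()])
# panel: red at z .155-.17
h=hsv[...,0];m=(hsv[...,1]>120)&((h<8)|(h>172))&(P[...,2]>.155)&(P[...,2]<.172);m[:,:440]=0;m[:,490:]=0
print('panel',cv2.minAreaRect((P[m][:,:2]*1000).astype(np.float32)))
for n,lo,hi,b,zr in (('oil',40,85,(275,315,130,180),(.03,.2)),):
    m=(h>lo)&(h<hi)&(hsv[...,1]>80)&(P[...,2]>.02);k=np.zeros_like(m);k[b[2]:b[3],b[0]:b[1]]=1
    q=P[m&k];print(n,q.mean(0).round(3),q[:,2].max())
E
```

```text
red (array([518.8, 346.7]), array([32.3, 91.2]), 7.6, 522, array([0.154 , 0.1596, 0.1657]))
  cups ((518.3703002929688, 344.827392578125), (71.94709014892578, 152.5731201171875), 7.439633846282959)
blue (array([521.9, 127.3]), array([92.7, 32. ]), 79.3, 512, array([0.1539, 0.1593, 0.1656]))
  cups ((521.3509521484375, 125.44325256347656), (152.9868927001953, 71.2626724243164), 79.63381958007812)
yel (array([ 527.1, -191.1]), array([92.1, 32.8]), 1.7, 516, array([0.1539, 0.1587, 0.1645]))
  cups ((527.811279296875, -190.38180541992188), (152.7230224609375, 73.74268341064453), 1.5984001159667969)
bar 683 ((529.443359375, -171.09727478027344), (22.647159576416016, 310.0215148925781), 2.8213438987731934) [0.141 0.145 0.148]
   line 526.8644 -170.14276 yaw -88.26545 ends [np.float64(522.2043324341139), np.float64(-16.25827884425152)] [np.float64(531.5895357959209), np.float64(-326.1772608546993)]
pegred 246 ((520.4322509765625, 347.2989196777344), (172.76963806152344, 9.726310729980469), 7.211112022399902) [0.143 0.145 0.149]
   line 521.90967 346.66153 yaw 7.4572845 ends [np.float64(434.8760494405227), np.float64(335.2693388338996)] [np.float64(606.2110695830715), np.float64(357.6960890630474)]
pegblue 228 ((526.2139892578125, 125.99624633789062), (9.103529930114746, 169.502685546875), 79.80835723876953) [0.142 0.145 0.148]
   line 526.9671 125.54598 yaw -10.186721 ends [np.float64(442.74389502022626), np.float64(140.67997878294977)] [np.float64(609.5741621345039), np.float64(110.70239000873987)]
panel ((531.6520385742188, -331.3152160644531), (168.35401916503906, 13.954581260681152), 1.6935818195343018)
oil [0.737 0.079 0.141] 1.2616852320089207
```

```bash
cat >> h.py <<'E'
from scipy.spatial.transform import Rotation as Ro
def st():
    s=manip.get_state();R=Ro.from_quat(s["tcp_rot"]).as_matrix()
    print("t",round(s["time"],2),"pos",(s["eef_pos"]*1000).round(1),"x",R[:,0].round(3),"jaw yaw",np.degrees(np.arctan2(R[1,1],R[0,1])).round(2),"q",s["joint_pos"].round(2),"F",s["wrist_force"].round(1),"w",s["width"].round(3))
E
python3 -c "
from h import *
st()"
```

```text
Traceback (most recent call last):
  File "h.py", line 23, in st
    print("t",round(s["time"],2),"pos",(s["eef_pos"]*1000).round(1),"x",R[:,0].round(3),"jaw yaw",np.degrees(np.arctan2(R[1,1],R[0,1])).round(2),"q",s["joint_pos"].round(2),"F",s["wrist_force"].round(1),"w",s["width"].round(3))
                                                                                                                                                                                                               ^^^^^^^^^^^^^^^^
AttributeError: 'float' object has no attribute 'round'
```

```bash
sed -i 's/s\["width"\].round(3)/round(s["width"],3)/' h.py; python3 -c "
from h import *
st()"
```

```text
t 0.1 pos [ 132.6 -559.   262.9] x [-0.     0.002 -1.   ] jaw yaw -76.67 q [-1.54  0.18  1.61  0.    1.35 -0.21] F [-0.3  0.1  0.1] w 0.997
```

Request:
{"method": "servo_tool", "body": {"plan": [[[0.655, 0.695, 0], [0, 0, -0.46], 1], [[0.655, 0.695, 0], [0, 0, -0.46], 1], [[0.655, 0.695, 0], [0, 0, -0.46], 1], [[0.655, 0.695, 0], [0, 0, -0.46], 1], [[0.655, 0.695, 0], [0, 0, -0.46], 1]]}}

```text
time: 0.52
eef_pos: [0.2644, -0.4188, 0.2633]
tcp_rot: [-0.707, -0.011, 0.707, -0.01]
wrist_force: [-0.0, 0.2, -0.4]
width: 0.643
```

Request:
{"method": "servo_tool", "body": {"plan": [[[0.655, 0.695, 0], [0, 0, 0], 1], [[0.655, 0.695, 0], [0, 0, 0], 1], [[0.655, 0.695, 0], [0, 0, 0], 1], [[0.655, 0.695, 0], [0, 0, 0], 1], [[0.655, 0.695, 0], [0, 0, 0], 1]]}}

```text
time: 0.93
eef_pos: [0.3955, -0.2797, 0.2636]
tcp_rot: [-0.707, -0.011, 0.707, -0.011]
wrist_force: [0.5, 0.0, 1.0]
width: 0.273
```

Request:
{"method": "servo_tool", "body": {"plan": [[[0.655, 0.695, 0], [0, 0, 0], 1], [[0.655, 0.695, 0], [0, 0, 0], 1], [[0.655, 0.695, 0], [0, 0, 0], 1], [[0.655, 0.695, 0], [0, 0, 0], 1], [[0.655, 0.695, 0], [0, 0, 0], 1]]}}

```text
time: 1.35
eef_pos: [0.5265, -0.1406, 0.2634]
tcp_rot: [-0.707, -0.011, 0.707, -0.011]
wrist_force: [-0.3, -0.5, -1.2]
width: 0.004
```

Request:
{"method": "servo_tool", "body": {"plan": [[[0, 0, 0], [0, 0, 0], 1], [[0, 0, 0], [0, 0, 0], 1], [[0, 0, 0], [0, 0, 0], 1]]}}

```text
time: 1.6
eef_pos: [0.5252, -0.1424, 0.2631]
tcp_rot: [-0.707, -0.012, 0.707, -0.012]
wrist_force: [0.5, 0.2, -0.4]
width: 0.005
```

```bash
python3 -c "
from h import *
st()"
```

```text
t 1.6 pos [ 525.2 -142.4  263.1] x [-0.001  0.    -1.   ] jaw yaw -88.11 q [-0.48  0.11  1.68 -0.    1.34  1.06] F [ 0.5  0.2 -0.4] w 0.005
```

Request:
{"method": "servo_tool", "body": {"plan": [[[0.03, 0, -0.55], [0, 0, 0], 1], [[0, 0, -0.55], [0, 0, 0], 1], [[0, 0, -0.55], [0, 0, 0], 1], [[0, 0, -0.55], [0, 0, 0], 1], [[0, 0, 0], [0, 0, 0], 1]]}}

```text
time: 2.02
eef_pos: [0.5238, -0.143, 0.1717]
tcp_rot: [-0.705, -0.011, 0.709, -0.009]
wrist_force: [-1.2, 0.0, -0.2]
width: 0.004
```

Request:
{"method": "servo_tool", "body": {"plan": [[[0.005, -0.18, 0], [0, 0, 0], 1], [[0.005, -0.18, 0], [0, 0, 0], 1], [[0.005, -0.18, 0], [0, 0, 0], 1], [[0.005, -0.18, 0], [0, 0, 0], 1], [[0.005, -0.18, 0], [0, 0, 0], 1]]}}

```text
time: 2.43
eef_pos: [0.5285, -0.1791, 0.1773]
tcp_rot: [0.708, 0.011, -0.706, 0.011]
wrist_force: [0.5, 6.4, 5.8]
width: 0.002
```

```bash
python3 - <<'E'
from h import *
st();p,d=read_camera("scene");cv2.imwrite("pics/s1.png",cv2.resize(p[90:250,150:400],(750,480)))
E
```

```text
t 2.43 pos [ 528.5 -179.1  177.3] x [ 0.002  0.    -1.   ] jaw yaw -88.19 q [-0.54  0.24  1.73  0.    1.18  1.  ] F [0.5 6.4 5.8] w 0.002
```

View pics/s1.png

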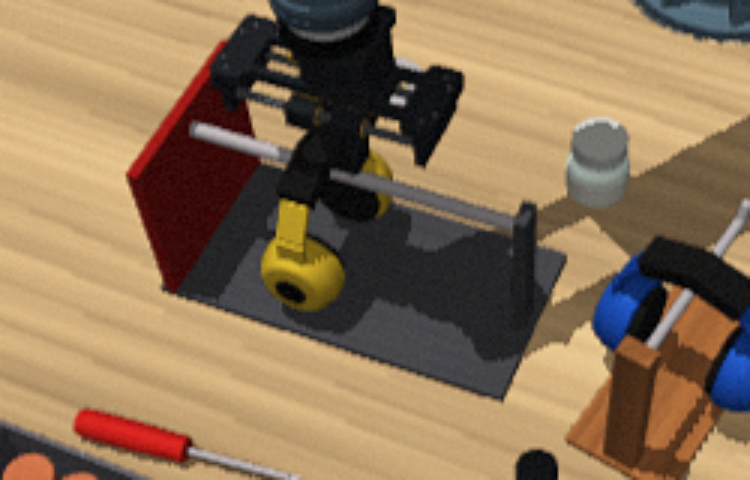

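The yellow pair, crop (300,250), is being pushed along the bar towards the panel. It's still hanging square.

Request:
{"method": "servo_tool", "body": {"plan": [[[0.005, -0.18, 0], [0, 0, 0], 1], [[0.005, -0.18, 0], [0, 0, 0], 1], [[0.005, -0.18, 0], [0, 0, 0], 1], [[0.005, -0.18, 0], [0, 0, 0], 1], [[0.005, -0.18, 0], [0, 0, 0], 1]]}}

```text
time: 2.9
eef_pos: [0.5295, -0.2145, 0.177]
tcp_rot: [0.708, 0.012, -0.706, 0.011]
wrist_force: [-0.6, 5.5, 5.7]
width: 0.002
```

Request:
{"method": "servo_tool", "body": {"plan": [[[0.005, -0.15, 0], [0, 0, 0], 1], [[0.005, -0.15, 0], [0, 0, 0], 1], [[0.005, -0.15, 0], [0, 0, 0], 1], [[0.005, -0.15, 0], [0, 0, 0], 1], [[0, 0, 0], [0, 0, 0], 1]]}}

```text
time: 3.32
eef_pos: [0.5302, -0.2396, 0.1768]
tcp_rot: [0.708, 0.011, -0.707, 0.012]
wrist_force: [-0.5, 0.0, 0.3]
width: 0.006
```

```bash
python3 - <<'E'
from h import *
st()
p,d=read_camera("top");P=pts("top",d);hsv=cv2.cvtColor(p,cv2.COLOR_BGR2HSV);h=hsv[...,0]
m=(hsv[...,1]>120)&(h>22)&(h<35)&(P[...,2]>.02)&(P[...,2]<.15);m[:,:380]=0;m[:,485:]=0;m[:200]=0;m[280:]=0
print(cv2.minAreaRect((P[m][:,:2]*1000).astype(np.float32)),m.sum())
E
```

```text
t 3.32 pos [ 530.2 -239.6  176.8] x [ 0.001 -0.001 -1.   ] jaw yaw -88.18 q [-0.63  0.29  1.67  0.    1.19  0.91] F [-0.5  0.   0.3] w 0.006
((529.8748168945312, -263.9298400878906), (154.06980895996094, 61.947147369384766), 6.3290815353393555) 435
```

Request:
{"method": "servo_tool", "body": {"plan": [[[0.003, -0.1, 0], [0, 0, 0], 1], [[0.003, -0.1, 0], [0, 0, 0], 1], [[0.003, -0.1, 0], [0, 0, 0], 1], [[0, -0.06, 0], [0, 0, 0], 1], [[0, 0, 0], [0, 0, 0], 1]]}}

```text
time: 3.78
eef_pos: [0.5302, -0.253, 0.1761]
tcp_rot: [0.707, 0.011, -0.707, 0.011]
wrist_force: [1.3, 2.5, 3.0]
width: 0.009
```

Request:
{"method": "servo_tool", "body": {"plan": [[[0, -0.04, 0], [0, 0, 0], 1], [[0, 0, 0], [0, 0, 0], 1]]}}

```text
time: 3.95
eef_pos: [0.5302, -0.2542, 0.1761]
tcp_rot: [0.707, 0.012, -0.707, 0.011]
wrist_force: [0.0, 4.2, 4.6]
width: 0.005
```

Request:
{"method": "servo_tool", "body": {"plan": [[[0, 0.4, 0], [0, 0, 0], 1], [[0, 0, 0.5], [0, 0, 0], 1], [[0, 0, 0.8], [0, 0, 0], 1], [[0, 0, 0.8], [0, 0, 0], 1], [[0, 0, 0.0], [0, 0, 0], 1]]}}

```text
time: 4.37
eef_pos: [0.5325, -0.2396, 0.2664]
tcp_rot: [0.71, 0.009, -0.704, 0.014]
wrist_force: [1.6, -1.3, 0.0]
width: 0.004
```

Request:
{"method": "servo_tool", "body": {"plan": [[[-0.014, 0.73, 0], [0, 0, 0.957], 0], [[-0.014, 0.73, 0], [0, 0, 0.957], -1], [[-0.014, 0.73, 0], [0, 0, 0.957], -1], [[-0.014, 0.73, 0], [0, 0, 0.957], -1], [[-0.014, 0.73, 0], [0, 0, 0.957], -1]]}}

```text
time: 4.78
eef_pos: [0.5265, -0.0908, 0.2589]
tcp_rot: [-0.689, -0.159, 0.689, -0.159]
wrist_force: [0.1, 0.5, 0.2]
width: 0.357
```

Request:
{"method": "servo_tool", "body": {"plan": [[[-0.014, 0.73, 0], [0, 0, 0.957], -1], [[-0.014, 0.73, 0], [0, 0, 0.957], -1], [[-0.014, 0.73, 0], [0, 0, 0.957], -1], [[-0.014, 0.73, 0], [0, 0, 0.957], -1], [[-0.014, 0.73, 0], [0, 0, 0.957], -1]]}}

```text
time: 5.2
eef_pos: [0.5236, 0.0552, 0.259]
tcp_rot: [-0.641, -0.298, 0.641, -0.299]
wrist_force: [0.2, 0.0, 0.6]
width: 0.739
```

```bash
python3 - <<'E'
from h import *
st()
p,d=read_camera("top");P=pts("top",d);hsv=cv2.cvtColor(p,cv2.COLOR_BGR2HSV);h=hsv[...,0]
m=(hsv[...,1]>120)&(h>22)&(h<35)&(P[...,2]>.02)&(P[...,2]<.15);m[:,:380]=0;m[:,485:]=0;m[:200]=0;m[280:]=0
print(cv2.minAreaRect((P[m][:,:2]*1000).astype(np.float32)),m.sum())
print(crown(p,d,"top",(400,475,205,275))[:5])
cv2.imwrite("pics/t2.png",p)
E
```

```text
t 5.2 pos [523.6  55.2 259. ] x [-0.    -0.001 -1.   ] jaw yaw -40.08 q [-0.12  0.08  1.73 -0.    1.33  0.58] F [0.2 0.  0.6] w 0.739
((530.2159423828125, -279.2757568359375), (153.49258422851562, 70.56243133544922), 1.3134056329727173) 707
(array([ 539.7, -296. ]), array([122. ,  63.5]), 1.1, 598, array([0.1538, 0.1586, 0.1649]))
```

View pics/t2.png

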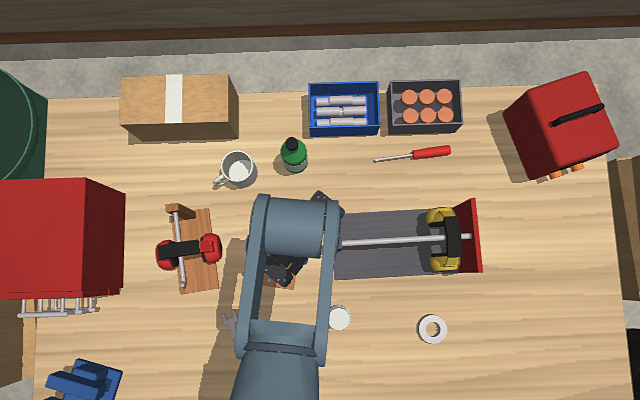

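The yellow pair is near the panel, with its crown at about (452,240) and cups at u = 427–460. Red is still on its hook. I'll measure yellow's crown with tighter limits to check its position and tilt.

```bash
python3 - <<'E'
from h import *
p,d=read_camera("top");P=pts("top",d);hsv=cv2.cvtColor(p,cv2.COLOR_BGR2HSV);h=hsv[...,0]
r=crown(p,d,"top",(430,463,212,268));print(r[:5])
for u in range(424,478,2): print(u,np.round(P[232,u]*1000).tolist(),p[232,u].tolist(), '|', np.round(P[250,u]*1000).tolist(),p[250,u].tolist())
m=(hsv[...,1]>120)&(h>22)&(h<35);m[:,:380]=0;m[:,485:]=0;m[:200]=0;m[280:]=0
for a,b in((.02,.06),(.06,.1),(.1,.15)):
    q=P[m&(P[...,2]>a)&(P[...,2]<b)]; print(a,b,len(q),np.percentile(q[:,1],[1,50,99]).round(4))
f=np.load("pics/top0.npz");P0=pts("top",f["d"]);hsv=cv2.cvtColor(f["p"],cv2.COLOR_BGR2HSV);h=hsv[...,0]
m=(hsv[...,1]>120)&(h>22)&(h<35);m[:,:380]=0;m[:,485:]=0;m[:200]=0;m[280:]=0
for a,b in((.02,.06),(.06,.1),(.1,.15)):
    q=P0[m&(P0[...,2]>a)&(P0[...,2]<b)]; print(a,b,len(q),np.percentile(q[:,1],[1,50,99]).round(4))
E
```

```text
(array([ 530.5, -280.8]), array([92. , 32.8]), 1.1, 518, array([0.1539, 0.1586, 0.165 ]))
424 [553.0, -247.0, 11.0] [63, 60, 61] | [507.0, -245.0, 10.0] [61, 59, 58]
426 [553.0, -252.0, 10.0] [61, 59, 60] | [507.0, -250.0, 9.0] [62, 60, 61]
428 [553.0, -258.0, 9.0] [61, 58, 59] | [506.0, -255.0, 9.0] [61, 60, 61]
430 [553.0, -264.0, 4.0] [99, 94, 97] | [506.0, -260.0, 9.0] [59, 56, 58]
432 [553.0, -268.0, 9.0] [98, 95, 97] | [506.0, -266.0, 6.0] [97, 95, 95]
434 [553.0, -274.0, 7.0] [98, 95, 96] | [506.0, -270.0, 9.0] [99, 96, 98]
436 [552.0, -278.0, 10.0] [97, 94, 95] | [506.0, -274.0, 14.0] [101, 96, 97]
438 [552.0, -284.0, 7.0] [103, 99, 101] | [506.0, -281.0, 7.0] [100, 96, 97]
440 [552.0, -289.0, 7.0] [59, 57, 57] | [506.0, -286.0, 7.0] [106, 102, 103]
442 [552.0, -294.0, 10.0] [61, 59, 59] | [505.0, -291.0, 11.0] [62, 57, 60]
444 [552.0, -300.0, 6.0] [56, 56, 54] | [505.0, -296.0, 11.0] [62, 61, 62]
446 [540.0, -265.0, 162.0] [16, 17, 17] | [499.0, -266.0, 147.0] [32, 32, 32]
448 [539.0, -268.0, 166.0] [42, 44, 44] | [499.0, -268.0, 158.0] [43, 42, 43]
450 [539.0, -274.0, 162.0
[... 586 characters left out ...]
 66]
466 [542.0, -326.0, 110.0] [0, 4, 51] | [500.0, -326.0, 98.0] [16, 21, 64]
468 [541.0, -326.0, 125.0] [0, 2, 53] | [499.0, -327.0, 111.0] [19, 20, 66]
470 [540.0, -327.0, 137.0] [9, 9, 48] | [499.0, -326.0, 129.0] [20, 21, 65]
472 [538.0, -325.0, 158.0] [15, 18, 62] | [498.0, -325.0, 149.0] [22, 21, 65]
474 [538.0, -328.0, 162.0] [44, 48, 160] | [497.0, -328.0, 155.0] [21, 21, 62]
476 [537.0, -332.0, 165.0] [49, 53, 182] | [497.0, -329.0, 165.0] [46, 50, 174]
0.02 0.06 9 [-0.258  -0.2478 -0.2432]
0.06 0.1 510 [-0.3135 -0.2635 -0.2435]
0.1 0.15 186 [-0.295  -0.2793 -0.2657]
0.02 0.06 6 [-0.1647 -0.1559 -0.1535]
0.06 0.1 496 [-0.2247 -0.175  -0.1544]
0.1 0.15 188 [-0.2048 -0.1899 -0.1743]
```

Yellow's crown is at y = -281, about rack -105, so there's still a gap of around 8 mm. The fingers are slimmer than I assumed, with a half width near 10.6 mm. I'll go back and push it home, to TCP y ≈ -262.

Request:
{"method": "servo_tool", "body": {"plan": [[[0.014, -0.73, 0], [0, 0, -0.957], 1], [[0.014, -0.73, 0], [0, 0, -0.957], 1], [[0.014, -0.73, 0], [0, 0, -0.957], 1], [[0.014, -0.73, 0], [0, 0, -0.957], 1], [[0.014, -0.73, 0], [0, 0, -0.957], 1]]}}

```text
time: 5.72
eef_pos: [0.5266, -0.0943, 0.2592]
tcp_rot: [-0.69, -0.155, 0.69, -0.156]
wrist_force: [-0.1, 0.0, -0.2]
width: 0.496
```

Request:
{"method": "servo_tool", "body": {"plan": [[[0.014, -0.73, 0], [0, 0, -0.957], 1], [[0.014, -0.73, 0], [0, 0, -0.957], 1], [[0.014, -0.73, 0], [0, 0, -0.957], 1], [[0.014, -0.73, 0], [0, 0, -0.957], 1], [[0.014, -0.73, 0], [0, 0, -0.957], 1]]}}

```text
time: 6.13
eef_pos: [0.5292, -0.2405, 0.2591]
tcp_rot: [-0.707, -0.009, 0.707, -0.009]
wrist_force: [-0.0, 0.3, -0.1]
width: 0.118
```

Request:
{"method": "servo_tool", "body": {"plan": [[[0, 0.1, 0], [0, 0, 0], 1], [[0, 0, 0], [0, 0, 0], 1], [[0, 0, 0], [0, 0, 0], 1], [[0, 0, 0], [0, 0, 0], 1]]}}

```text
time: 6.47
eef_pos: [0.5298, -0.2336, 0.2594]
tcp_rot: [-0.707, -0.012, 0.707, -0.012]
wrist_force: [-0.8, -0.6, -0.6]
width: 0.006
```

Request:
{"method": "servo_tool", "body": {"plan": [[[0, 0, -0.6], [0, 0, 0], 1], [[0, 0, -0.6], [0, 0, 0], 1], [[0, 0, -0.6], [0, 0, 0], 1], [[0, 0, -0.3], [0, 0, 0], 1], [[0, 0, 0], [0, 0, 0], 1]]}}

```text
time: 6.88
eef_pos: [0.5284, -0.2324, 0.1726]
tcp_rot: [-0.705, -0.013, 0.709, -0.011]
wrist_force: [-0.3, 0.4, -1.1]
width: 0.007
```

```bash
python3 -c "
from h import *
st()"
```

```text
t 6.88 pos [ 528.4 -232.4  172.6] x [-0.005  0.003 -1.   ] jaw yaw -88.08 q [-0.62  0.29  1.68 -0.    1.19  0.92] F [-0.3  0.4 -1.1] w 0.007
```

Request:
{"method": "servo_tool", "body": {"plan": [[[0.01, -0.2, 0.03], [0, 0, 0], 1], [[0, -0.2, 0], [0, 0, 0], 1], [[0, -0.15, 0], [0, 0, 0], 1], [[0, -0.12, 0], [0, 0, 0], 1], [[0, 0, 0], [0, 0, 0], 1]]}}

```text
time: 7.3
eef_pos: [0.5312, -0.2629, 0.1785]
tcp_rot: [0.708, 0.01, -0.706, 0.012]
wrist_force: [0.9, -0.1, 1.0]
width: 0.008
```

Request:
{"method": "servo_tool", "body": {"plan": [[[0, -0.05, 0], [0, 0, 0], 1], [[0, 0, 0], [0, 0, 0], 1], [[0, 0, 0], [0, 0, 0], 1]]}}

```text
time: 7.55
eef_pos: [0.5308, -0.2633, 0.1775]
tcp_rot: [0.707, 0.011, -0.707, 0.011]
wrist_force: [0.8, 3.6, 2.7]
width: 0.007
```

Request:
{"method": "servo_tool", "body": {"plan": [[[0, 0.6, 0], [0, 0, 0], 1], [[0, 0, 0.5], [0, 0, 0], 1], [[0, 0, 0.8], [0, 0, 0], 1], [[0, 0, 0.8], [0, 0, 0], 1], [[0, 0, 0.0], [0, 0, 0], 1]]}}

```text
time: 7.97
eef_pos: [0.5329, -0.2414, 0.268]
tcp_rot: [0.71, 0.009, -0.704, 0.014]
wrist_force: [0.8, -0.7, 0.4]
width: 0.004
```

Request:
{"method": "servo_tool", "body": {"plan": [[[-0.014, 0.73, 0], [0, 0, 0.957], 0], [[-0.014, 0.73, 0], [0, 0, 0.957], -1], [[-0.014, 0.73, 0], [0, 0, 0.957], -1], [[-0.014, 0.73, 0], [0, 0, 0.957], -1], [[-0.014, 0.73, 0], [0, 0, 0.957], -1]]}}

```text
time: 8.38
eef_pos: [0.5272, -0.0926, 0.2605]
tcp_rot: [-0.689, -0.159, 0.689, -0.159]
wrist_force: [0.5, 0.2, -0.4]
width: 0.364
```

Request:
{"method": "servo_tool", "body": {"plan": [[[-0.014, 0.73, 0], [0, 0, 0.957], -1], [[-0.014, 0.73, 0], [0, 0, 0.957], -1], [[-0.014, 0.73, 0], [0, 0, 0.957], -1], [[-0.014, 0.73, 0], [0, 0, 0.957], -1], [[-0.014, 0.73, 0], [0, 0, 0.957], -1]]}}

```text
time: 8.8
eef_pos: [0.5245, 0.0536, 0.2605]
tcp_rot: [-0.641, -0.298, 0.641, -0.299]
wrist_force: [0.3, 0.4, 0.7]
width: 0.74
```

Request:
{"method": "servo_tool", "body": {"plan": [[[-0.014, 0.73, 0], [0, 0, 0.957], -1], [[-0.014, 0.73, 0], [0, 0, 0.957], -1], [[-0.014, 0.73, 0], [0, 0, 0.957], -1], [[-0.014, 0.73, 0], [0, 0, 0.957], -1], [[-0.014, 0.73, 0], [0, 0, 0.957], -1]]}}

```text
time: 9.22
eef_pos: [0.5219, 0.1996, 0.2605]
tcp_rot: [-0.565, -0.424, 0.565, -0.425]
wrist_force: [1.0, 0.0, -0.3]
width: 0.999
```

Request:
{"method": "servo_tool", "body": {"plan": [[[-0.014, 0.73, 0], [0, 0, 0.957], -1], [[-0.014, 0.73, 0], [0, 0, 0.957], -1], [[-0.014, 0.73, 0], [0, 0, 0.957], -1], [[-0.014, 0.73, 0], [0, 0, 0.957], -1], [[-0.014, 0.73, 0], [0, 0, 0.957], -1]]}}

```text
time: 9.63
eef_pos: [0.5192, 0.3457, 0.2603]
tcp_rot: [0.465, 0.532, -0.465, 0.533]
wrist_force: [0.0, -0.4, 0.1]
width: 1.004
```

Request:
{"method": "servo_tool", "body": {"plan": [[[0, 0, 0], [0, 0, 0], -1], [[0, 0, 0], [0, 0, 0], -1], [[0, 0, 0], [0, 0, 0], -1]]}}

```text
time: 9.88
eef_pos: [0.5192, 0.3439, 0.2603]
tcp_rot: [0.466, 0.531, -0.467, 0.532]
wrist_force: [0.4, 0.6, 0.4]
width: 0.997
```

```bash
python3 - <<'E'
from h import *
st()
p,d=read_camera("top")
print(crown(p,d,"top",(430,463,212,268))[:5])
p,d=read_camera("wrist");cv2.imwrite("pics/w3.png",p)
E
```

```text
t 9.88 pos [519.2 343.9 260.3] x [-0.    -0.001 -1.   ] jaw yaw 7.48 q [ 0.4   0.29  1.48 -0.    1.37  0.26] F [0.4 0.6 0.4] w 0.997
(array([ 530.7, -288.4]), array([32.5, 91.8]), 89.0, 485, array([0.1537, 0.1586, 0.1652]))
```

View pics/w3.png

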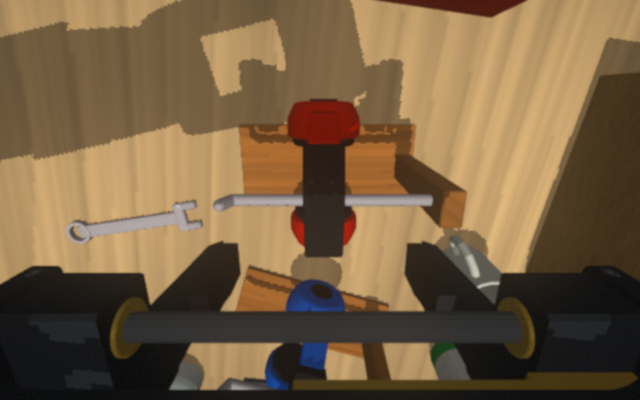

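The wrist view shows the red crown at (323,200), centred between the open jaws, which line up with the peg. Yellow's crown is now at -288.4, so it's home. Next is the grasp.

Request:
{"method": "servo_tool", "body": {"plan": [[[-0.01, 0.05, -0.6], [0, 0, 0], -1], [[0, 0, -0.6], [0, 0, 0], -1], [[0, 0, -0.6], [0, 0, 0], -1], [[0, 0, -0.35], [0, 0, 0], -1], [[0, 0, 0], [0, 0, 0], -1]]}}

```text
time: 10.4
eef_pos: [0.5181, 0.3448, 0.172]
tcp_rot: [0.465, 0.532, -0.468, 0.531]
wrist_force: [0.6, 0.1, -0.4]
width: 0.997
```

Request:
{"method": "servo_tool", "body": {"plan": [[[0, 0, -0.05], [0, 0, 0], -0.2], [[0, 0, 0], [0, 0, 0], 1], [[0, 0, 0], [0, 0, 0], 1], [[0, 0, 0], [0, 0, 0], 1], [[0, 0, 0], [0, 0, 0], 1]]}}

```text
time: 10.82
eef_pos: [0.5193, 0.3468, 0.1739]
tcp_rot: [0.467, 0.532, -0.466, 0.532]
wrist_force: [0.2, -0.4, -0.0]
width: 0.645
```

Request:
{"method": "servo_tool", "body": {"plan": [[[0, 0, 0], [0, 0, 0], 1], [[0, 0, 0], [0, 0, 0], 1], [[0, 0, 0], [0, 0, 0], 1], [[0, 0, 0], [0, 0, 0], 1], [[0, 0, 0], [0, 0, 0], 1]]}}

```text
time: 11.23
eef_pos: [0.519, 0.3468, 0.1731]
tcp_rot: [0.466, 0.532, -0.466, 0.532]
wrist_force: [0.3, -0.6, -0.6]
width: 0.366
```

```bash
python3 - <<'E'
from h import *
st()
p,d=read_camera("scene");cv2.imwrite("pics/s4.png",cv2.resize(p[130:310,330:570],(720,540)))
E
```

```text
t 11.23 pos [519.  346.8 173.1] x [ 0.  0. -1.] jaw yaw 7.54 q [0.4  0.38 1.55 0.   1.21 0.27] F [ 0.3 -0.6 -0.6] w 0.366
```

View pics/s4.png

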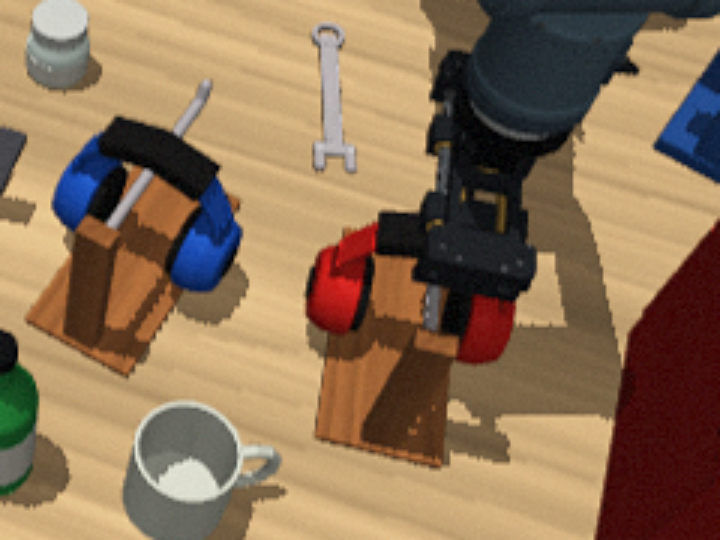

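The jaws hold the crown at a width of 0.366, which is 32 mm as expected. In the picture red is still level, and blue and the mug haven't moved. Lifting now.

Request:
{"method": "servo_tool", "body": {"plan": [[[0, 0, 0.2], [0, 0, 0], 1], [[0, 0, 0.4], [0, 0, 0], 1], [[0, 0, 0.4], [0, 0, 0], 1], [[0, 0, 0.5], [0, 0, 0], 1], [[0, 0, 0.5], [0, 0, 0], 1]]}}

```text
time: 11.7
eef_pos: [0.5181, 0.3464, 0.2532]
tcp_rot: [0.465, 0.532, -0.467, 0.531]
wrist_force: [0.3, -0.3, -1.6]
width: 0.36
```

Request:
{"method": "servo_tool", "body": {"plan": [[[0, 0, 0.5], [0, 0, 0], 1], [[0, 0, 0.5], [0, 0, 0], 1], [[0, 0, 0.5], [0, 0, 0], 1], [[0, 0, 0.5], [0, 0, 0], 1], [[0, 0, 0.4], [0, 0, 0], 1]]}}

```text
time: 12.12
eef_pos: [0.5186, 0.3467, 0.3507]
tcp_rot: [0.466, 0.532, -0.466, 0.532]
wrist_force: [0.8, 0.3, -0.8]
width: 0.356
```

Request:
{"method": "servo_tool", "body": {"plan": [[[0.011, -0.4, 0], [0, 0, -0.5], 1], [[0.011, -0.684, 0], [0, 0, -0.957], 1], [[0.011, -0.684, 0], [0, 0, -0.957], 1], [[0.011, -0.684, 0], [0, 0, -0.957], 1], [[0.011, -0.684, 0], [0, 0, -0.957], 1]]}}

```text
time: 12.53
eef_pos: [0.5201, 0.2194, 0.3478]
tcp_rot: [-0.558, -0.434, 0.559, -0.433]
wrist_force: [0.6, -0.7, -1.6]
width: 0.36
```

Request:
{"method": "servo_tool", "body": {"plan": [[[0.011, -0.684, 0], [0, 0, -0.957], 1], [[0.011, -0.684, 0], [0, 0, -0.957], 1], [[0.011, -0.684, 0], [0, 0, -0.957], 1], [[0.011, -0.684, 0], [0, 0, -0.957], 1], [[0.011, -0.684, 0], [0, 0, -0.957], 1]]}}

```text
time: 12.95
eef_pos: [0.5221, 0.0826, 0.348]
tcp_rot: [-0.636, -0.308, 0.637, -0.308]
wrist_force: [-0.2, -0.1, -2.4]
width: 0.362
```

Request:
{"method": "servo_tool", "body": {"plan": [[[0.011, -0.684, 0], [0, 0, -0.957], 1], [[0.011, -0.684, 0], [0, 0, -0.957], 1], [[0.011, -0.684, 0], [0, 0, -0.957], 1], [[0.011, -0.684, 0], [0, 0, -0.957], 1], [[0.011, -0.684, 0], [0, 0, -0.957], 1]]}}

```text
time: 13.37
eef_pos: [0.5242, -0.054, 0.348]
tcp_rot: [-0.686, -0.17, 0.687, -0.169]
wrist_force: [0.6, 0.9, -3.0]
width: 0.357
```

Request:
{"method": "servo_tool", "body": {"plan": [[[0.011, -0.684, 0], [0, 0, -0.957], 1], [[0.011, -0.684, 0], [0, 0, -0.957], 1], [[0.011, -0.684, 0], [0, 0, -0.957], 1], [[0.011, -0.5, 0], [0, 0, -0.957], 1], [[0.011, -0.4, 0], [0, 0, -0.457], 1]]}}

```text
time: 13.78
eef_pos: [0.5263, -0.1726, 0.3478]
tcp_rot: [-0.705, -0.038, 0.707, -0.038]
wrist_force: [-1.0, 0.1, -1.8]
width: 0.358
```

Request:
{"method": "servo_tool", "body": {"plan": [[[0, 0, 0], [0, 0, 0], 1], [[0, 0, 0], [0, 0, 0], 1], [[0, 0, 0], [0, 0, 0], 1], [[0, 0, 0], [0, 0, 0], 1]]}}

```text
time: 14.12
eef_pos: [0.5273, -0.1695, 0.3486]
tcp_rot: [-0.706, -0.041, 0.706, -0.041]
wrist_force: [0.2, -0.3, -2.0]
width: 0.36
```

```bash
python3 - <<'E'
from h import *
st()
p,d=read_camera("scene");cv2.imwrite("pics/s5.png",p)
E
```

```text
t 14.12 pos [ 527.3 -169.5  348.6] x [-0.001  0.001 -1.   ] jaw yaw -83.31 q [-0.53  0.07  1.55  0.    1.51  0.93] F [ 0.2 -0.3 -2. ] w 0.36
```

View pics/s5.png

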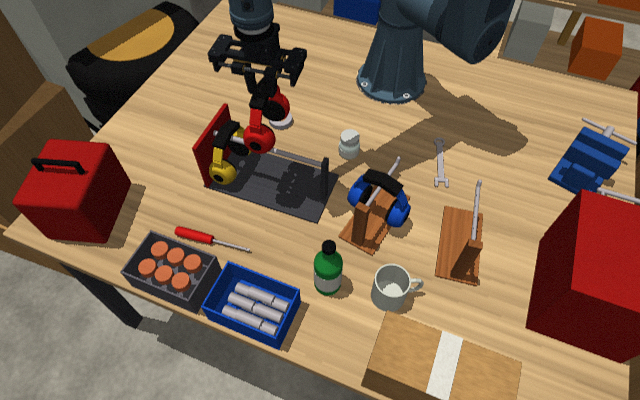

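Red hangs level in the gripper over the rack, at (265,130). Yellow is by the panel at (222,165), blue is on its hook and the red stand is empty. I'll finish the alignment and lower it.

Request:
{"method": "servo_tool", "body": {"plan": [[[0.005, -0.39, 0], [0, 0, -0.5], 1], [[0.005, -0.39, 0], [0, 0, -0.5], 1], [[0, 0, 0], [0, 0, 0], 1], [[0, 0, 0], [0, 0, 0], 1], [[0, 0, 0], [0, 0, 0], 1]]}}

```text
time: 14.58
eef_pos: [0.5279, -0.202, 0.3488]
tcp_rot: [-0.707, -0.01, 0.707, -0.01]
wrist_force: [-0.5, 0.7, -2.3]
width: 0.356
```

```bash
python3 - <<'E'
from h import *
st()
for n in("scene",):
    p,d=read_camera(n);P=pts(n,d);hsv=cv2.cvtColor(p,cv2.COLOR_BGR2HSV);h=hsv[...,0]
    m=(hsv[...,1]>120)&((h<8)|(h>172))&(P[...,2]>.17)&(P[...,2]<.34)&(abs(P[...,1]+.2)<.08)
    q=P[m]*1000;print(len(q),q.min(0).round(),q.max(0).round(),q.mean(0).round())
    for s in (q[:,0]>527,q[:,0]<=527): print(q[s].min(0).round(1),q[s].max(0).round(1)) if s.any() else 0
E
```

```text
t 14.58 pos [ 527.9 -202.   348.8] x [-0.  0. -1.] jaw yaw -88.43 q [-0.58  0.1   1.53  0.    1.52  0.97] F [-0.5  0.7 -2.3] w 0.356
1195 [ 451. -233.  203.] [ 606. -162.  337.] [ 559. -190.  261.]
[ 528.  -233.1  202.7] [ 606.3 -162.   336.2]
[ 451.1 -220.4  207. ] [ 526.2 -164.4  336.5]
```

Request:
{"method": "servo_tool", "body": {"plan": [[[0, 0, -0.4], [0, 0, 0], 1], [[0, 0, -0.5], [0, 0, 0], 1], [[0, 0, -0.5], [0, 0, 0], 1], [[0, 0, -0.5], [0, 0, 0], 1], [[0, 0, -0.5], [0, 0, 0], 1]]}}

```text
time: 15.05
eef_pos: [0.528, -0.2012, 0.2522]
tcp_rot: [0.707, 0.01, -0.707, 0.01]
wrist_force: [-0.3, -0.6, -2.2]
width: 0.358
```

Request:
{"method": "servo_tool", "body": {"plan": [[[0, 0, -0.5], [0, 0, 0], 1], [[0, 0, -0.5], [0, 0, 0], 1], [[0, 0, -0.4], [0, 0, 0], 1], [[0, 0, -0.25], [0, 0, 0], 1], [[0, 0, 0], [0, 0, 0], 1]]}}

```text
time: 15.47
eef_pos: [0.5268, -0.2006, 0.1845]
tcp_rot: [-0.706, -0.011, 0.708, -0.009]
wrist_force: [-0.1, 0.9, -2.6]
width: 0.361
```

Request:
{"method": "servo_tool", "body": {"plan": [[[0, 0, -0.04], [0, 0, 0], 1], [[0, 0, -0.02], [0, 0, 0], 1], [[0, 0, 0], [0, 0, 0], 1]]}}

```text
time: 15.72
eef_pos: [0.5287, -0.202, 0.1857]
tcp_rot: [0.708, 0.01, -0.706, 0.01]
wrist_force: [-0.6, -0.6, -2.5]
width: 0.36
```

Request:
{"method": "servo_tool", "body": {"plan": [[[0, 0, -0.12], [0, 0, 0], 1], [[0, 0, -0.08], [0, 0, 0], 1], [[0, 0, -0.04], [0, 0, 0], 1], [[0, 0, -0.02], [0, 0, 0], 1], [[0, 0, 0], [0, 0, 0], 1]]}}

```text
time: 16.13
eef_pos: [0.528, -0.2016, 0.1741]
tcp_rot: [-0.707, -0.01, 0.707, -0.01]
wrist_force: [0.4, -0.3, -2.7]
width: 0.358
```

Request:
{"method": "servo_tool", "body": {"plan": [[[0, 0, -0.025], [0, 0, 0], 1], [[0, 0, -0.025], [0, 0, 0], 1], [[0, 0, 0], [0, 0, 0], 1], [[0, 0, 0], [0, 0, 0], 1]]}}

```text
time: 16.47
eef_pos: [0.5285, -0.2018, 0.1737]
tcp_rot: [0.707, 0.01, -0.707, 0.01]
wrist_force: [-3.4, 1.8, 7.7]
width: 0.36
```

Request:
{"method": "servo_tool", "body": {"plan": [[[0, -0.05, 0.02], [0, 0, 0], 1], [[0, -0.08, 0], [0, 0, 0], 1], [[0.005, -0.08, 0], [0, 0, 0], 1], [[0.005, -0.06, 0], [0, 0, 0], 1], [[0, 0, 0], [0, 0, 0], 1]]}}

```text
time: 16.88
eef_pos: [0.5292, -0.2129, 0.1736]
tcp_rot: [0.708, 0.01, -0.706, 0.01]
wrist_force: [0.6, 4.0, 4.8]
width: 0.364
```

Request:
{"method": "servo_tool", "body": {"plan": [[[0, -0.02, 0], [0, 0, 0], 1], [[0, 0, 0], [0, 0, 0], 1], [[0, 0, 0], [0, 0, 0], 1]]}}

```text
time: 17.13
eef_pos: [0.5292, -0.2132, 0.1736]
tcp_rot: [0.708, 0.01, -0.706, 0.01]
wrist_force: [2.3, 5.3, 5.4]
width: 0.357
```

```bash
python3 - <<'E'
from h import *
st()
p,d=read_camera("scene");cv2.imwrite("pics/s6.png",cv2.resize(p[90:230,160:360],(800,560)))
E
```

```text
t 17.13 pos [ 529.2 -213.2  173.6] x [ 0.002  0.    -1.   ] jaw yaw -88.38 q [-0.59  0.27  1.7   0.    1.18  0.95] F [2.3 5.3 5.4] w 0.357
```

View pics/s6.png

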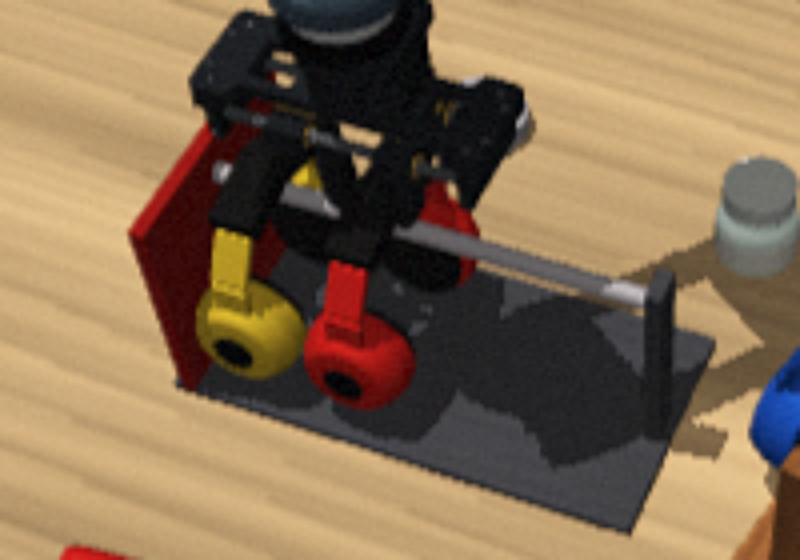

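The red cup (360,360) sits against the yellow cup (250,330), and both hang level. I'll open partly and go up.

Request:
{"method": "servo_tool", "body": {"plan": [[[0, 0, 0], [0, 0, 0], -0.15], [[0, 0, 0], [0, 0, 0], -0.15], [[0, 0, 0], [0, 0, 0], -0.15], [[0, 0, 0], [0, 0, 0], -0.15], [[0, 0, 0], [0, 0, 0], -0.15]]}}

```text
time: 17.6
eef_pos: [0.5282, -0.2135, 0.1726]
tcp_rot: [-0.707, -0.01, 0.707, -0.01]
wrist_force: [-0.1, 0.2, -0.4]
width: 0.575
```

Request:
{"method": "servo_tool", "body": {"plan": [[[0, 0, 0], [0, 0, 0], -0.15], [[0, 0, 0.2], [0, 0, 0], -0.15], [[0, 0, 0.4], [0, 0, 0], -0.15], [[0, 0, 0.5], [0, 0, 0], -0.15], [[0, 0, 0.6], [0, 0, 0], -0.15]]}}

```text
time: 18.02
eef_pos: [0.5278, -0.2129, 0.2411]
tcp_rot: [-0.706, -0.01, 0.708, -0.01]
wrist_force: [1.0, 0.6, -0.0]
width: 0.578
```

Request:
{"method": "servo_tool", "body": {"plan": [[[-0.3, 0, 0.8], [0, 0, 0], -0.15], [[-0.8, 0, 0.5], [0, 0, 0], -0.15], [[-0.9, 0.1, 0], [0, 0, 0], -0.15], [[-0.9, 0.1, 0], [0, 0, 0], -0.15], [[-0.9, 0, 0], [0, 0, 0], -0.15]]}}

```text
time: 18.43
eef_pos: [0.3752, -0.2046, 0.2938]
tcp_rot: [0.707, 0.01, -0.707, 0.011]
wrist_force: [0.5, -0.6, 0.2]
width: 0.574
```

Request:
{"method": "servo_tool", "body": {"plan": [[[0, 0, 0], [0, 0, 0], -0.15], [[0, 0, 0], [0, 0, 0], -0.15], [[0, 0, 0], [0, 0, 0], -0.15]]}}

```text
time: 18.68
eef_pos: [0.3769, -0.2057, 0.2939]
tcp_rot: [0.708, 0.009, -0.706, 0.01]
wrist_force: [-0.1, 0.4, 0.6]
width: 0.575
```

```bash
python3 - <<'E'
from h import *
st()
p,d=read_camera("top")
for b in((430,464,212,268),(400,438,212,268)):
  try: print(crown(p,d,"top",b)[:5])
  except Exception as e: print(e)
print(crown(p,d,"top",(245,315,225,270))[:5])
cv2.imwrite("pics/t7.png",p)
E
```

```text
t 18.68 pos [ 376.9 -205.7  293.9] x [ 0.002 -0.001 -1.   ] jaw yaw -88.41 q [-0.78 -0.19  1.92  0.    1.41  0.77] F [-0.1  0.4  0.6] w 0.575
(array([ 530.7, -287.8]), array([32.6, 91.9]), 88.4, 502, array([0.1539, 0.1586, 0.1647]))
(array([ 526.1, -209.8]), array([33.3, 91.6]), 89.8, 523, array([0.154 , 0.1596, 0.1652]))
(array([522. , 127.5]), array([92.4, 32. ]), 79.9, 506, array([0.1539, 0.1595, 0.1657]))
```

View pics/t7.png

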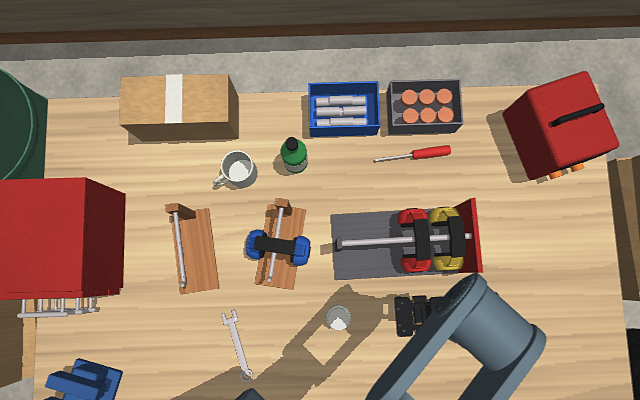

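Both hang square: yellow at -287.8, red at -209.8, blue unmoved. The spacing is 78 mm, so about 4 mm is still open between the cups. That's within tolerance, but a light nudge will make them touch.

Request:
{"method": "servo_tool", "body": {"plan": [[[0.753, 0.18, 0], [0, 0, 0], 1], [[0.753, 0.18, 0], [0, 0, 0], 1], [[0.753, 0.18, 0], [0, 0, 0], 1], [[0.753, 0.18, 0], [0, 0, 0], 1], [[0.753, 0.18, 0], [0, 0, 0], 1]]}}

```text
time: 19.15
eef_pos: [0.5297, -0.1683, 0.2923]
tcp_rot: [-0.707, -0.011, 0.707, -0.01]
wrist_force: [0.2, -0.8, 1.5]
width: 0.223
```

Request:
{"method": "servo_tool", "body": {"plan": [[[0, 0, 0], [0, 0, 0], 1], [[0, 0, 0], [0, 0, 0], 1], [[0, 0, 0], [0, 0, 0], 1], [[0, 0, 0], [0, 0, 0], 1], [[0, 0, 0], [0, 0, 0], 1]]}}

```text
time: 19.57
eef_pos: [0.5265, -0.1695, 0.293]
tcp_rot: [-0.707, -0.01, 0.707, -0.01]
wrist_force: [-0.7, -0.3, 0.2]
width: 0.005
```

Request:
{"method": "servo_tool", "body": {"plan": [[[0, 0, -0.6], [0, 0, 0], 1], [[0, 0, -0.8], [0, 0, 0], 1], [[0, 0, -0.8], [0, 0, 0], 1], [[0, 0, -0.5], [0, 0, 0], 1], [[0, 0, 0], [0, 0, 0], 1]]}}

```text
time: 19.98
eef_pos: [0.5237, -0.1682, 0.1805]
tcp_rot: [-0.705, -0.011, 0.71, -0.008]
wrist_force: [-0.6, 0.7, -0.2]
width: 0.004
```

Request:
{"method": "servo_tool", "body": {"plan": [[[0, 0, -0.15], [0, 0, 0], 1], [[0, 0, 0], [0, 0, 0], 1], [[0, 0, 0], [0, 0, 0], 1]]}}

```text
time: 20.23
eef_pos: [0.5278, -0.1699, 0.1806]
tcp_rot: [0.708, 0.009, -0.706, 0.01]
wrist_force: [0.0, 0.3, 0.7]
width: 0.001
```

Request:
{"method": "servo_tool", "body": {"plan": [[[0, 0, -0.11], [0, 0, 0], 1], [[0, -0.12, 0], [0, 0, 0], 1], [[0, -0.12, 0], [0, 0, 0], 1], [[0, -0.1, 0], [0, 0, 0], 1], [[0, -0.08, 0], [0, 0, 0], 1]]}}

```text
time: 20.65
eef_pos: [0.5273, -0.1864, 0.175]
tcp_rot: [0.707, 0.01, -0.707, 0.01]
wrist_force: [1.6, 4.8, 3.3]
width: 0.004
```

Request:
{"method": "servo_tool", "body": {"plan": [[[0, -0.03, 0], [0, 0, 0], 1], [[0, 0, 0], [0, 0, 0], 1], [[0, 0, 0], [0, 0, 0], 1]]}}

```text
time: 20.9
eef_pos: [0.5271, -0.1874, 0.1746]
tcp_rot: [0.707, 0.01, -0.707, 0.01]
wrist_force: [0.3, 1.1, 0.0]
width: 0.005
```

Pushed to the target. Now back off, retreat and check.

Request:
{"method": "servo_tool", "body": {"plan": [[[0, 0.5, 0], [0, 0, 0], 1], [[0, 0, 0.7], [0, 0, 0], 1], [[0, 0, 0.8], [0, 0, 0], 1], [[0, 0, 0.8], [0, 0, 0], 1], [[0, 0, 0.7], [0, 0, 0], 1]]}}

```text
time: 21.32
eef_pos: [0.5268, -0.1673, 0.2962]
tcp_rot: [-0.707, -0.01, 0.707, -0.01]
wrist_force: [0.6, -0.2, -1.1]
width: 0.005
```

Request:
{"method": "servo_tool", "body": {"plan": [[[-0.8, 0, 0], [0, 0, 0], 1], [[-0.8, 0, 0], [0, 0, 0], 1], [[-0.8, 0, 0], [0, 0, 0], 1], [[-0.8, 0, 0], [0, 0, 0], 1], [[-0.6, 0, 0], [0, 0, 0], 1]]}}

```text
time: 21.73
eef_pos: [0.3728, -0.1669, 0.294]
tcp_rot: [-0.707, -0.01, 0.708, -0.01]
wrist_force: [0.2, 1.1, 0.4]
width: 0.002
```

Request:
{"method": "servo_tool", "body": {"plan": [[[0, 0, 0], [0, 0, 0], 1], [[0, 0, 0], [0, 0, 0], 1], [[0, 0, 0], [0, 0, 0], 1]]}}

```text
time: 21.98
eef_pos: [0.3754, -0.1676, 0.2948]
tcp_rot: [0.707, 0.01, -0.707, 0.01]
wrist_force: [0.6, 0.3, -0.4]
width: 0.007
```

```bash
python3 - <<'E'
from h import *
st()
p,d=read_camera("top")
for b in((430,464,212,268),(400,438,212,268),(245,315,225,270)): print(crown(p,d,"top",b)[:5])
p,d=read_camera("scene");cv2.imwrite("pics/s8.png",p)
E
```

```text
t 21.98 pos [ 375.4 -167.6  294.8] x [ 0.001 -0.001 -1.   ] jaw yaw -88.41 q [-0.71 -0.24  1.95 -0.    1.43  0.83] F [ 0.6  0.3 -0.4] w 0.007
(array([ 531.7, -265.6]), array([77.7, 91.9]), 87.7, 542, array([0.1537, 0.1587, 0.165 ]))
(array([ 527.6, -214.2]), array([91.6, 33. ]), 2.1, 504, array([0.1538, 0.1597, 0.1654]))
(array([521.8, 126.6]), array([92.8, 32.1]), 79.8, 516, array([0.1541, 0.1592, 0.1652]))
```

View pics/s8.png

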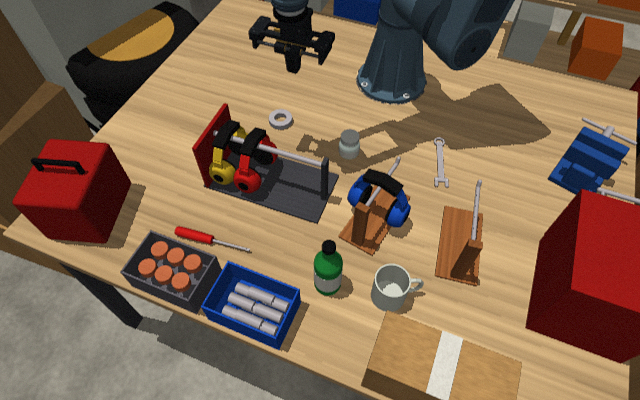

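Red's crown is now at -214.2. The new yellow reading (-265.6) is invalid because the search box also caught red's crown (77.7 mm wide). Against yellow's last good reading, about -288, the spacing is 74 mm, so the cups touch. In the picture yellow (222,165) and red (250,170) hang side by side, blue, bottle and mug are in place, and the arm is clear.

```bash
python3 - <<'E'
from h import *
p,d=read_camera("top");print(crown(p,d,"top",(446,464,212,268))[:5])
from cell import order
print(order.hand_in())
E
```

```text
(array([ 530.7, -289. ]), array([33.2, 92. ]), 89.5, 493, array([0.1537, 0.1591, 0.165 ]))
the job is handed in; nothing more can be done
None
```

The red ear defenders are on the bar right beside the yellow pair, and I handed the job in after about 22 s of robot time; the hand-in gives no verdict.

**What I did:**
- **Yellow pair:** I slid it to the stop panel with shut fingers. The first push ended about 8 mm short because the fingers were slimmer than I'd assumed, so I pushed it home a second time.
- **Red pair:** I lifted it off its hook and lowered it onto the bar, with about 8 N measured at the wrist on contact. I slid it over to the yellow pair while still holding it, then let go. A gap of about 4 mm showed afterwards, so I closed it with a light nudge.

**Last checks:**
- **Yellow:** crown at y = -289.0 mm, about -113 mm on the rack, which is fully home.
- **Red:** crown at y = -214.2 mm, a spacing of about 75 mm, so the cups touch to within measuring error. Both pairs hang square and at the right height.
- **Blue:** still on its hook, within about 1 mm of where it started.
- **Bottle and mug:** they look unmoved in the pictures; I didn't measure them at the end.
- **Robot:** clear of everything.

One check disagreed: a yellow reading of -265.6 mm was wrong because the search box also caught red's crown. The repeat with a tighter box gave the -289.0 above.

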